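# Load a bottle on the sloped labelling cradle

## Robot

A 6-joint arm with a two-finger parallel gripper is mounted at the origin on the work surface. World frame = base frame: x ahead of the robot, y to its left, z up, the work surface at z = 0. Lengths are in m, angles in rad, forces in N, time in s.
With the tool pointing down it reaches from about 0.275 to 0.725 m from the base axis. Payload 5.6 kg.
Tool frame: the origin (TCP) lies at the very end of the fingers, on their centre line; the grasp point (between the pads) lies 19 mm behind it (env.pinch_z is the distance from the TCP to the grasp point, in m); z points along the fingers, y is the direction in which the jaws open and shut (so a half turn about z gives the same grasp; the last joint's range is limited). The gripper opens to 85 mm and grips with 20 to 120 N. Pads are 22 mm wide; open, the fingers measure 114 mm over their backs; the gripper's body (76 mm by 85 mm) begins 54 mm behind the grasp point. The pads swing forward as they close: fully open they stand 13 mm farther back than shut.
Start: joints at [1.432, 0.255, 0.108, 0, -1.424, -0.285], TCP at [0.226, 0.501, 0.231] pointing down, gripper open.
Joint ranges: [-2.95, 2.95], [-1.21, 1.97], [-1.09, 1.5], [-2.87, 1.71], [-2.94, -0.07], [-3.05, 3.05]. Speed limits (rad/s): [2.57, 2.57, 3.14, 3.14, 3.14, 3.14].

## Interface

Orientations are given as a 3x3 rotation matrix whose columns are the frame's x, y, z axes.
In Python, from rig import telemetry, cams, env gives the robot as it stands. The module is installed in compiled form; this text tells all that it offers.
- The arm moves only by the tool carry_out, never from a script. Its argument "moves" is a list of rows, each an object with "delta_pos": the shift along the world's x, y, z normalised to -1 to 1, where 1 is 200 mm, a list of three; "twist": the turn, a rotation vector about the world's x, y, z normalised to -1 to 1, where 1 is 60 degrees, a list of three. In form: [{"delta_pos": [x, y, z], "twist": [rx, ry, rz]}, ...]. A call has 1 to 10 rows; each row is the pose to reach, as a shift and turn from the pose commanded when the call began; what a row does not reach only later rows make up. A row lasts 1/8 s, in which the tool goes at most 62.5 mm and 10.7 degrees, less where a joint would pass 70% of its speed; a pose out of reach is approached as far as the arm can. A call with a number of a shift or a turn outside -1 to 1 is refused whole. A call with a gripper value outside its range is refused whole. "claw" is the closure in counts, from 0 (fully open) to 255 (shut), set as the call begins (left out, the last holds). The fingers move at their own pace and stop on an object; "newtons" is the grip in N (left out, the last holds). Time passes only in rows, so rows that repeat a pose let the fingers close. It gives the time, the measured TCP pose, the force and the opening at its end, in the units of the state.
- telemetry.get_obs(): the state, without advancing time (a new reading comes with each control period).
- cams.get_image(name): name is "scene" or "top" or "wrist"; returns the picture (384x512x3 uint8, red, green, blue); there is no depth.
- cams.calibration(name): a dict with "fov_y" (degrees; the focal length in pixels is half the picture's height over the tangent of half this angle, whatever the lens; pixels are square), "cx", "cy" (the principal point, pixels), "R" (3x3) and "t" (3): a world point X has camera coordinates R X + t. Camera axes: x right, y down, z forward; pixel columns grow to the right and rows downward; lengths in m; the calibration is good to about 2 mm. A picture is of the moment at which its call begins: read the wrist's pose just before it. calibration takes no time and is no camera call; for the wrist camera it gives the pose at the moment of the call.
- env.hand_in(): hands the job in, once; it reports no verdict.
The state is a dict: "time_s": time; "q": joint angles; "qvel": joint speeds; "joint_efforts": joint torques, N m; "position": TCP position; "eef_rot": TCP orientation; "force": force on the tool from outside, world axes, zero at the start; "torque": the same for the moment, N m; "opening": opening from 0.0 (shut) to 1.0 (fully open).
Only numpy, scipy, OpenCV 4.12 (cv2) and the standard library are available. Lean on these libraries where they do the work, as an engineer would, in place of code of your own. Each camera call takes 0.05 s, during which the arm holds its last target. There are 200 camera calls.

## Task

Lay the one amber bottle that has no label yet on the two steel rails of the sloped labelling cradle, cap end up the slope and its base right down against the black foot stop, and let go of it. Then swing the red-knobbed hold-down bar over until it rests on the bottle. It is glass, so never let the bottle drop or topple, and leave the labelled bottles and the twine spool standing where they are.

Things in the scene. Friction and masses are not known exactly. Their poses are not given: they have to be found in the camera images.
- bottle: The one to load: plain, unlabelled, silver-capped amber glass bottle, standing: body 50 mm diameter up to 80 mm, shoulder to a 22 mm neck at 95 mm, screw cap 26 mm diameter from 98 to 115 mm (the top). Rigid, 0.15 to 0.3 kg. Origin at the centre of the base, z along the bottle towards the cap.
- labelled_a: Red label with a white stripe, black cap; leave alone: amber glass bottle, standing: body 50 mm diameter up to 80 mm, shoulder to a 22 mm neck at 95 mm, screw cap 26 mm diameter from 98 to 115 mm (the top). Rigid, 0.15 to 0.3 kg. Origin at the centre of the base, z along the bottle towards the cap.
- labelled_b: Red label with a white stripe, black cap; leave alone: amber glass bottle, standing: body 50 mm diameter up to 80 mm, shoulder to a 22 mm neck at 95 mm, screw cap 26 mm diameter from 98 to 115 mm (the top). Rigid, 0.15 to 0.3 kg. Origin at the centre of the base, z along the bottle towards the cap.
- spool: Off-white twine spool standing upright, 56 mm diameter, 70 mm high, origin at the centre of its underside. Leave alone.
- bed: Sloped bed of the cradle. Origin: where the base centre of a bottle at home lies, on the foot stop's face, 65 mm above the table. z: parallel to the rails, up the slope, 45 degrees from vertical, leaning back towards the robot; a bottle at home has its z along it. x: square out of the bed, up and away from the robot. y: level, towards the bar's post. Free beside the bottle to y = +-70 mm.
- stand: The whole fixed cradle: wooden base 170 x 170 x 12 mm carrying the bed. Two steel rails, 12 mm diameter, axes 34 mm apart, at bed x = -26 mm, y = +-17 mm, z = 0 to 68 mm. Black foot stop 52 mm wide at the low end (away from the robot), up to bed x = 11 mm. The bottle may not slide down to it by itself. Origin on the table; x downhill, y as the bed, z up.
- bar (a joint): Hinge of the hold-down bar, rad. 0: level across the bed, just touching a bottle that is home; pi/2: upright; more: leaning outwards, away from the bed. Starts at 1.55 to 2.0; end stops 2.15 and -0.12. Stiff hinge (0.13 N m friction): the bar stays where it is left and must be pushed all the way down, with 1 to 2 N near the knob.
- bar_hinge (a point): Point on the bar's level hinge axis where the bar begins, on top of a 16 x 14 mm post beside the bed: 23 mm along x, 78 mm along y, 114.5 mm above the stand's origin. The axis is parallel to the stand's x. The bar is a steel rod, 10 mm diameter, swinging in the stand's y-z plane; at joint 0 it points along -y, at pi/2 straight up.
- bar_knob (a point): Centre of the red ball knob, 22 mm diameter, at the bar's free end, 140 mm from the hinge axis.
Mind the look-alikes: they are no part of the job. What is shaped like the bottle but green or turquoise is not meant.

How it is judged:
On the way, in this order (a step that is already met when the one before it is completed fails the run):
1. the unlabelled bottle lies on the rails, base against the foot stop, let go, with the bar still up (x of bottle in the frame of bed between -0.006 and 0.006 m and y of bottle in the frame of bed between -0.006 and 0.006 m and z of bottle in the frame of bed between -0.004 and 0.006 m and angle between the z axis of bottle and the z axis of bed, either way round below 0.09 rad and contact force between the fingers and bottle below 0.1 N and value of joint bar above 0.5 rad), for 0.2 s.
2. the hold-down bar is swung down onto the bottle (x of bottle in the frame of bed between -0.006 and 0.006 m and y of bottle in the frame of bed between -0.006 and 0.006 m and z of bottle in the frame of bed between -0.004 and 0.006 m and angle between the z axis of bottle and the z axis of bed, either way round below 0.09 rad and value of joint bar between -0.08 and 0.08 rad), for 0.2 s.
At the end, for the whole second after the job is handed in: The unlabelled bottle rests in the cradle, cap up the slope: base centre within 6 mm of home per bed axis (4 mm into the stop), axis within 0.09 rad. Bar within 0.08 rad of 0. All at rest. Labelled bottles and spool upright (0.1 rad), within 30 mm of their starts (all of step 2 and linear speed of bottle below 0.02 m/s and angular speed of bottle below 0.2 rad/s and velocity of joint bar between -0.05 and 0.05 rad/s and angle between each of labelled_a, labelled_b, spool's own z axis and vertical below 0.1 rad and distance of each of labelled_a, labelled_b, spool from where it was at the start of the episode below 0.03 m); the robot touches nothing.
It fails at once if the bottle is dropped or topples: out of the fingers and moving faster than 0.5 m/s (linear speed of bottle above 0.5 m/s and contact force between the fingers and bottle below 0.1 N).
It fails at once if a labelled bottle or the spool is knocked over or moved more than 30 mm (angle between any of labelled_a, labelled_b, spool's own z axis and vertical above 0.4 rad or distance of any of labelled_a, labelled_b, spool from where it was at the start of the episode above 0.03 m).
It also fails if it takes over 72 s, if anything falls off the work surface, if the arm or the gripper's body presses on something with over 40 N, if the wrist force passes 120 N, or if a joint passes its speed limit or range.

## Working session

There is one attempt and no reset: what is moved stays moved. The work goes in short steps, Python scripts to look and compute and a tool call to move; the robot and the scene stay as the last step left them, time stands still between calls to the robot, and variables do not carry over. Pictures are saved under pics/ and viewed, about 8 in all and at most 12, crops included, and the job is handed in when it is done.

Besides the shell and the picture viewer there is one more tool, called after "Request:" as name(argument=value, ...), one argument or row to a line, values as JSON. carry_out: Moves the arm, as the interface text tells. Its arguments: {"type":"object","properties":{"moves":{"type":"array"},"claw":{"type":"number"},"newtons":{"type":"number"}},"required":["moves"]}

```bash
mkdir -p pics
python3 - <<'E'
from rig import telemetry,cams,env
import cv2,numpy as np
for n in("scene","top","wrist"):
    im=cams.get_image(n); cv2.imwrite(f"pics/{n}0.png",im[:,:,::-1])
    c=cams.calibration(n); print(n,c["fov_y"],c["cx"],c["cy"],np.round(c["R"],4).tolist(),np.round(c["t"],4))
o=telemetry.get_obs();print({k:np.round(v,3).tolist() for k,v in o.items()},env.pinch_z)
a=cv2.imread("pics/scene0.png");b=cv2.imread("pics/top0.png")
cv2.imwrite("pics/st0.png",cv2.resize(np.vstack([a,b]),None,fx=.78,fy=.78,interpolation=cv2.INTER_AREA))
E
```

```text
scene 54.367008757813274 252.75692993174607 197.22761986691228 [[-0.354, 0.9352, -0.0033], [0.7648, 0.2875, -0.5766], [-0.5383, -0.2067, -0.817]] [ 0.2046 -0.4036  1.2157]
top 46.25850149366431 260.67787539868607 194.83607889425585 [[-0.0014, -0.9998, -0.0186], [-0.9843, 0.0046, -0.1765], [0.1766, 0.018, -0.9841]] [0.0462 0.5892 1.0705]
wrist 59.1603573448903 253.73197641391764 185.94747636638397 [[-0.411, -0.9117, 0.001], [-0.8679, 0.3916, 0.3057], [-0.2791, 0.1248, -0.9521]] [ 0.5499 -0.0398  0.3793]
{'time_s': 0.15, 'q': [1.432, 0.256, 0.107, -0.0, -1.424, -0.285], 'qvel': [-0.002, -0.003, 0.002, 0.002, -0.0, -0.001], 'joint_efforts': [-0.001, -38.694, 23.808, 5.367, -0.005, 0.0], 'position': [0.226, 0.501, 0.231], 'eef_rot': [[0.911, -0.411, -0.001], [-0.411, -0.911, -0.001], [0.0, 0.001, -1.0]], 'force': [-0.945, -0.172, -0.358], 'torque': [0.013, 0.003, 0.002], 'opening': 0.998} 0.0187
```

View pics/top0.png

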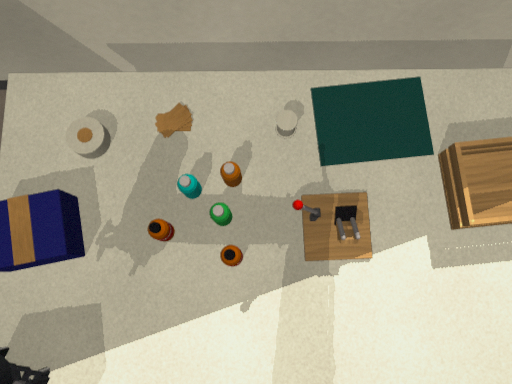

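View pics/scene0.png

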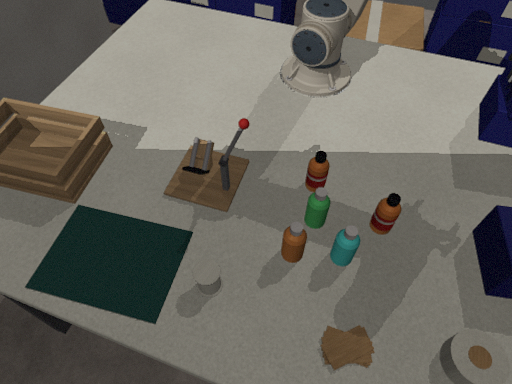

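The bottle to load is the plain amber, silver-capped one at top (231,174) / scene (293,243). The labelled ones are at top (160,229) and (231,255), and the spool is at (287,122). The cradle base spans top (302-371, 192-261), with the red knob at (298,205).

```bash
cat > h.py <<'E'
import numpy as np,cv2
from rig import telemetry,cams,env
def ray(n,p,c=None):
    c=c or cams.calibration(n); f=192/np.tan(np.radians(c["fov_y"]/2)); R=np.array(c["R"]); t=np.array(c["t"])
    return -R.T@t, R.T@np.array([(p[0]-c["cx"])/f,(p[1]-c["cy"])/f,1])
def onz(n,p,z,c=None):
    o,d=ray(n,p,c); return o+d*(z-o[2])/d[2]
def tri(n1,p1,n2,p2):
    (a,d),(b,e)=ray(n1,p1),ray(n2,p2); s=np.linalg.lstsq(np.c_[d,-e],b-a,rcond=None)[0]
    return (a+d*s[0]+b+e*s[1])/2, np.linalg.norm(a+d*s[0]-b-e*s[1])
def proj(n,X):
    c=cams.calibration(n); f=192/np.tan(np.radians(c["fov_y"]/2)); v=np.array(c["R"])@X+c["t"]; return [c["cx"]+f*v[0]/v[2],c["cy"]+f*v[1]/v[2]]
E
python3 - <<'E'
from h import *
np.set_printoptions(precision=4,suppress=True)
T=cv2.imread("pics/top0.png");S=cv2.imread("pics/scene0.png")
def red(im):
    b,g,r=[im[:,:,i].astype(int) for i in range(3)]
    m=((r>150)&(g<50)&(b<60)).astype(np.uint8); n,l,s,c=cv2.connectedComponentsWithStats(m); 
    return [(c[i].round(1).tolist(),int(s[i,4])) for i in range(1,n) if s[i,4]>8]
print(red(T),red(S))
# wood base top: mask
h=cv2.cvtColor(T,cv2.COLOR_BGR2HSV); m=cv2.inRange(h,(8,70,60),(25,255,255)); m[:,:290]=0;m[:,385:]=0;m[:180]=0;m[275:]=0
m=cv2.morphologyEx(m,cv2.MORPH_CLOSE,np.ones((9,9)))
c=max(cv2.findContours(m,0,2)[0],key=cv2.contourArea); r=cv2.minAreaRect(c);bx=cv2.boxPoints(r)
print(r); P=np.array([onz("top",p,.012) for p in bx]);print(P,P.mean(0),np.linalg.norm(P-np.roll(P,1,0),axis=1))
def z(im,x0,x1,y0,y1,f): return cv2.resize(im[y0:y1,x0:x1],None,fx=f,fy=f,interpolation=cv2.INTER_CUBIC)
a=z(T,290,380,185,270,4.5);b=z(S,155,260,110,215,4);cc=z(T,205,265,150,200,4)
H=max(a.shape[0],b.shape[0]);o=np.zeros((600,800,3),np.uint8);o[:a.shape[0],:400]=a[:,:400];o[:b.shape[0],400:800]=b[:,:400]
o[400:600,:240]=cc; d=z(S,270,320,215,270,3); o[430:430+d.shape[0],250:250+d.shape[1]]=d
cv2.imwrite("pics/z.png",o)
E
```

```text
[([297.9, 203.9], 58)] []
((331.54241943359375, 226.34788513183594), (66.86647033691406, 76.95387268066406), 87.1375961303711)
[[ 0.5962 -0.0344  0.012 ]
 [ 0.6053 -0.2329  0.012 ]
 [ 0.4343 -0.2339  0.012 ]
 [ 0.4251 -0.0406  0.012 ]] [ 0.5153 -0.1354  0.012 ] [0.1712 0.1987 0.171  0.1935]
```

View pics/z.png

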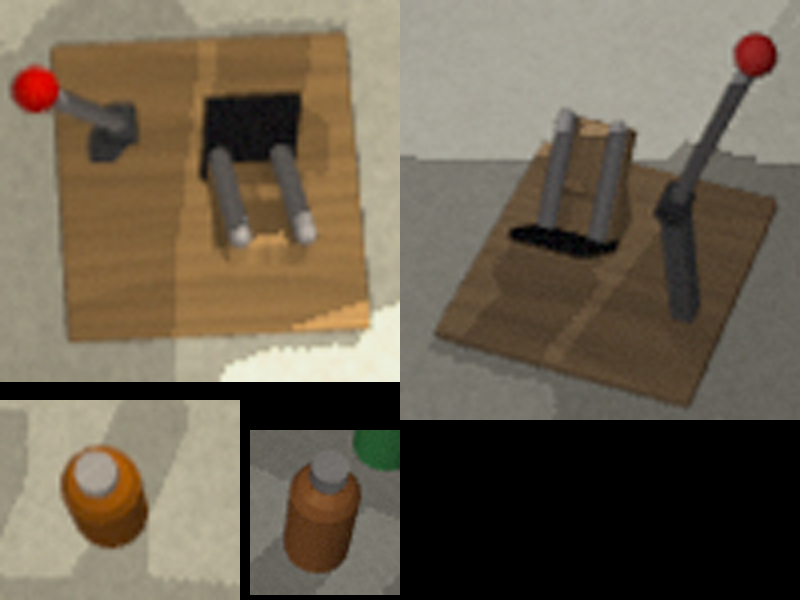

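Run:
```python
from h import *
np.set_printoptions(precision=4,suppress=True)
u=lambda p,f,o:[(p[0]+.5)/f-.5+o[0],(p[1]+.5)/f-.5+o[1]]
t=lambda *p:u(p,4.5,(290,185)); s=lambda x,y:u((x-400,y),4,(155,110))
C=[onz("top",t(*p),.012) for p in[(52,47),(345,35),(370,328),(68,340)]];C=np.array(C);print(C,C.mean(0),np.linalg.norm(C-np.roll(C,1,0),axis=1))
y=(C[0]-C[1]+C[3]-C[2])[:2];x=(C[0]-C[3]+C[1]-C[2])[:2];print("yaw",np.arctan2(-y[0],y[1]),np.arctan2(x[1],x[0]))
D=[onz("scene",s(*p),.012) for p in[(776,200),(688,405),(436,337)]];print("scene",np.array(D), (D[0]+D[2])/2)
print("knob",tri("top",t(33,90),"scene",s(755,55)))
print("rail ends",tri("top",t(240,235),"scene",s(565,120)),tri("top",t(305,232),"scene",s(617,130)))
ct=u((97,72),4,(205,150)); print("cap",onz("top",ct,.115), onz("scene",u((81,30),3,(270,215)),.115))
T=cv2.imread("pics/top0.png")
for n,g,z in(("la",(160,227),.115),("lb",(231,254),.115),("gr",(220,208),.115),("tq",(187,182),.115),("spool",(287,118),.07)): print(n,onz("top",g,z))
```

```text
[[ 0.5956 -0.0596  0.012 ]
 [ 0.6018 -0.2276  0.012 ]
 [ 0.4351 -0.2344  0.012 ]
 [ 0.4288 -0.0656  0.012 ]] [ 0.5153 -0.1468  0.012 ] [0.1669 0.1681 0.1668 0.1689]
yaw 0.03716142093661836 0.03862606516565496
scene [[ 0.4321 -0.0668  0.012 ]
 [ 0.6013 -0.058   0.012 ]
 [ 0.61   -0.2233  0.012 ]] [ 0.521  -0.1451  0.012 ]
knob (array([ 0.5346, -0.0344,  0.2438]), np.float64(0.0016922277071122341))
rail ends (array([ 0.4861, -0.1642,  0.1018]), np.float64(0.03241460345539051)) (array([ 0.4774, -0.17  ,  0.0888]), np.float64(0.03128724854651915))
cap [0.6446 0.1192 0.115 ] [0.6419 0.119  0.115 ]
la [0.5029 0.2789 0.115 ]
lb [0.4398 0.112  0.115 ]
gr [0.5472 0.139  0.115 ]
tq [0.61   0.2185 0.115 ]
spool [ 0.7839 -0.0229  0.07  ]
```

Request:
carry_out(
  moves=[
    {"delta_pos": [0.25, -0.25, 0], "twist": [0, 0, 0]},
    {"delta_pos": [0.5, -0.5, 0], "twist": [0, 0, 0]},
    {"delta_pos": [0.75, -0.7, 0], "twist": [0, 0, 0]},
    {"delta_pos": [1, -0.92, 0], "twist": [0, 0, 0]},
    {"delta_pos": [1, -0.92, 0], "twist": [0, 0, 0]},
  ],
)

```text
time_s: 0.78
position: [0.4279, 0.3149, 0.231]
eef_rot: [[0.91, -0.414, -0.0], [-0.414, -0.91, -0.001], [-0.0, 0.001, -1.0]]
force: [-0.2, 1.3, 0.1]
opening: 1.001
```

Request:
carry_out(
  moves=[
    {"delta_pos": [0.25, -0.24, 0.05], "twist": [0, 0, 0]},
    {"delta_pos": [0.5, -0.49, 0.1], "twist": [0, 0, 0]},
    {"delta_pos": [0.75, -0.73, 0.1], "twist": [0, 0, 0]},
    {"delta_pos": [0.95, -0.95, 0.1], "twist": [0, 0, 0]},
    {"delta_pos": [0.95, -0.95, 0.1], "twist": [0, 0, 0]},
    {"delta_pos": [0.95, -0.95, 0.1], "twist": [0, 0, 0]},
  ],
)

```text
time_s: 1.52
position: [0.6166, 0.1263, 0.2503]
eef_rot: [[0.911, -0.413, -0.001], [-0.413, -0.911, -0.0], [-0.001, 0.001, -1.0]]
force: [-0.6, 0.3, -0.9]
opening: 0.998
```

Run:
```python
from h import *
np.set_printoptions(precision=4,suppress=True)
c=cams.calibration("wrist");o=telemetry.get_obs();print(o["time_s"],o["position"],o["q"],o["force"])
im=cams.get_image("wrist");cv2.imwrite("pics/w1.png",im[:,:,::-1])
C=-np.array(c["R"]).T@c["t"];print("cam in tool",np.array(o["eef_rot"]).T@(C-o["position"]))
import pickle;pickle.dump(c,open("w1.pkl","wb"))
for z in(0,.08,.115):print(proj("wrist",np.array([.6435,.119,z])))
u=lambda p,f,o:[(p[0]+.5)/f-.5+o[0],(p[1]+.5)/f-.5+o[1]]
t=lambda *p:u(p,4.5,(290,185)); s=lambda x,y:u((x-400,y),4,(155,110))
print("rail ends",tri("top",t(240,235),"scene",s(617,130)),tri("top",t(305,232),"scene",s(565,120)))
```

```text
1.525 [0.6166 0.1263 0.2503] [ 0.4498  0.4154  0.3849 -0.0003 -1.5418  0.695 ] [-0.6305  0.2644 -0.8878]
cam in tool [ 0.0779 -0.0004 -0.1421]
[np.float64(250.9552543917469), np.float64(122.19529372621363)]
[np.float64(250.27619608520467), np.float64(133.20497793840056)]
[np.float64(249.86279687628436), np.float64(139.9074874282794)]
rail ends (array([ 0.4805, -0.1504,  0.0949]), np.float64(0.0007918221931512927)) (array([ 0.4822, -0.1849,  0.0927]), np.float64(0.0009154581962133241))
```

View pics/w1.png

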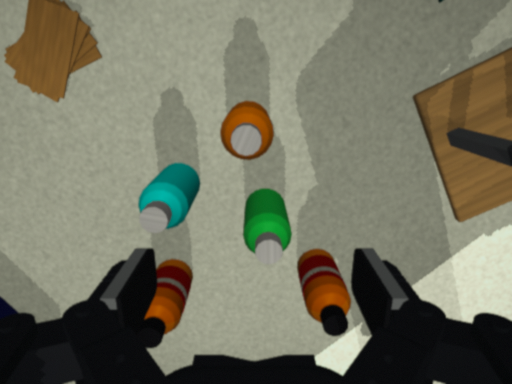

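Run:
```python
from h import *
import pickle
c=pickle.load(open("w1.pkl","rb"));T=cv2.imread("pics/w1.png");h=cv2.cvtColor(T,cv2.COLOR_BGR2HSV)
m=cv2.inRange(h,(3,120,80),(20,255,255));m[:,:215]=0;m[:,280:]=0;m[165:]=0;m[:95]=0
g=cv2.inRange(h,(0,0,110),(180,60,255));g[:,:228]=0;g[:,263:]=0;g[:122]=0;g[158:]=0
n,l,s,ce=cv2.connectedComponentsWithStats(g);i=1+np.argmax(s[1:,4]);print(ce[i],s[i],onz("wrist",ce[i],.115,c))
x,y,w,hh=cv2.boundingRect(m);print(x,y,w,hh)
print("body centre col",onz("wrist",(x+w/2-.5,125),.07,c))
p=[("g",(269,247)),("t",(155,217)),("lb",(334,319)),("la",(152,331))]
for k,v in p:print(k,onz("wrist",v,.115,c))
```

```text
[245.76718093 139.5371669 ] [231 125  30  31 713] [0.64574044 0.12076646 0.115     ]
221 101 52 58
body centre col [0.65117399 0.11857455 0.07      ]
g [0.5471807  0.14290589 0.115     ]
t [0.61621599 0.22315396 0.115     ]
lb [0.44803325 0.11622891 0.115     ]
la [0.50965755 0.28689471 0.115     ]
```

Request:
carry_out(
  moves=[
    {"delta_pos": [0.145, -0.03, -0.1], "twist": [0, 0, 0]},
    {"delta_pos": [0.145, -0.03, -0.3], "twist": [0, 0, 0]},
    {"delta_pos": [0.145, -0.03, -0.5], "twist": [0, 0, 0]},
    {"delta_pos": [0.145, -0.03, -0.65], "twist": [0, 0, 0]},
    {"delta_pos": [0.145, -0.03, -0.8], "twist": [0, 0, 0]},
    {"delta_pos": [0.145, -0.03, -0.9], "twist": [0, 0, 0]},
    {"delta_pos": [0.145, -0.03, -1.0], "twist": [0, 0, 0]},
    {"delta_pos": [0.145, -0.03, -1.0], "twist": [0, 0, 0]},
    {"delta_pos": [0.145, -0.03, -1.0], "twist": [0, 0, 0]},
  ],
)

```text
time_s: 2.7
position: [0.6454, 0.1224, 0.0526]
eef_rot: [[0.912, -0.41, 0.002], [-0.41, -0.912, 0.0], [0.001, -0.001, -1.0]]
force: [-0.3, -0.5, 0.3]
opening: 1.0
```

Request:
carry_out(
  moves=[
    {"delta_pos": [0, 0, 0], "twist": [0, 0, 0]},
    {"delta_pos": [0, 0, 0], "twist": [0, 0, 0]},
    {"delta_pos": [0, 0, 0], "twist": [0, 0, 0]},
    {"delta_pos": [0, 0, 0], "twist": [0, 0, 0]},
    {"delta_pos": [0, 0, 0], "twist": [0, 0, 0]},
    {"delta_pos": [0, 0, 0], "twist": [0, 0, 0]},
    {"delta_pos": [0, 0, 0], "twist": [0, 0, 0]},
    {"delta_pos": [0, 0, 0], "twist": [0, 0, 0]},
  ],
  claw=255,
  newtons=40,
)

```text
time_s: 3.7
position: [0.6456, 0.1213, 0.0524]
eef_rot: [[0.912, -0.411, 0.001], [-0.411, -0.912, 0.0], [0.001, -0.001, -1.0]]
force: [-1.7, 0.2, 6.5]
opening: 0.569
```

Request:
carry_out(
  moves=[
    {"delta_pos": [0, 0, 0.05], "twist": [0, 0, 0]},
    {"delta_pos": [0, 0, 0.15], "twist": [0, 0, 0]},
    {"delta_pos": [0, 0, 0.3], "twist": [0, 0, 0]},
    {"delta_pos": [0, 0, 0.5], "twist": [0, 0, 0]},
    {"delta_pos": [0, 0, 0.7], "twist": [0, 0, 0]},
    {"delta_pos": [0, 0, 0.85], "twist": [0, 0, 0]},
    {"delta_pos": [-0.1, 0, 0.95], "twist": [0, 0, 0]},
    {"delta_pos": [-0.25, 0, 1.0], "twist": [0, 0, 0]},
    {"delta_pos": [-0.25, 0, 1.0], "twist": [0, 0, 0]},
  ],
)

```text
time_s: 4.82
position: [0.5941, 0.1215, 0.2531]
eef_rot: [[0.912, -0.411, 0.002], [-0.411, -0.912, 0.001], [0.001, -0.002, -1.0]]
force: [1.2, -0.0, -2.5]
opening: 0.571
```

Run:
```python
from h import *
from scipy.spatial.transform import Rotation as Ro
np.set_printoptions(precision=4,suppress=True)
o=telemetry.get_obs();print(o["time_s"],o["position"],o["force"],o["opening"],o["q"])
R=np.array(o["eef_rot"]);a=.043
z=np.array([np.cos(a),np.sin(a),-1])/2**.5;y=np.array([np.sin(a),-np.cos(a),0]);T=np.c_[np.cross(y,z),y,z]
print(T);print("twist",Ro.from_matrix(T@R.T).as_rotvec()/np.radians(60))
```

```text
4.825 [0.5941 0.1215 0.2531] [ 1.2451 -0.0125 -2.4758] 0.5713414196993856 [ 0.459   0.3639  0.3151 -0.0003 -1.5198  0.6888]
[[ 0.7065  0.043   0.7065]
 [ 0.0304 -0.9991  0.0304]
 [ 0.7071  0.     -0.7071]]
twist [-0.1444 -0.7414  0.4211]
```

Request:
carry_out(
  moves=[
    {"delta_pos": [0, 0, 0.15], "twist": [-0.014, -0.074, 0.042]},
    {"delta_pos": [0, 0, 0.35], "twist": [-0.029, -0.148, 0.084]},
    {"delta_pos": [-0.05, 0, 0.45], "twist": [-0.043, -0.222, 0.126]},
    {"delta_pos": [-0.1, -0.05, 0.45], "twist": [-0.058, -0.297, 0.168]},
    {"delta_pos": [-0.15, -0.1, 0.45], "twist": [-0.072, -0.371, 0.21]},
    {"delta_pos": [-0.2, -0.15, 0.45], "twist": [-0.087, -0.445, 0.253]},
    {"delta_pos": [-0.2, -0.25, 0.45], "twist": [-0.101, -0.519, 0.295]},
    {"delta_pos": [-0.2, -0.35, 0.45], "twist": [-0.115, -0.593, 0.337]},
    {"delta_pos": [-0.2, -0.5, 0.45], "twist": [-0.13, -0.667, 0.379]},
    {"delta_pos": [-0.2, -0.6, 0.45], "twist": [-0.144, -0.741, 0.421]},
  ],
)

```text
time_s: 6.08
position: [0.5546, 0.0003, 0.3402]
eef_rot: [[0.707, 0.042, 0.706], [0.031, -0.999, 0.028], [0.706, 0.002, -0.708]]
force: [-0.5, -1.2, -2.7]
opening: 0.568
```

Request:
carry_out(
  moves=[
    {"delta_pos": [0, -0.2, 0], "twist": [0, 0, 0]},
    {"delta_pos": [0, -0.4, 0], "twist": [0, 0, 0]},
    {"delta_pos": [0, -0.6, 0], "twist": [0, 0, 0]},
    {"delta_pos": [0, -0.75, 0], "twist": [0, 0, 0]},
    {"delta_pos": [0, -0.83, 0], "twist": [0, 0, 0]},
    {"delta_pos": [0, -0.83, 0], "twist": [0, 0, 0]},
    {"delta_pos": [0, -0.83, 0], "twist": [0, 0, 0]},
  ],
)

```text
time_s: 6.95
position: [0.5549, -0.1644, 0.3403]
eef_rot: [[0.709, 0.041, 0.704], [0.029, -0.999, 0.029], [0.705, 0.0, -0.71]]
force: [0.8, 0.4, -2.5]
opening: 0.565
```

Run:
```python
from h import *
o=telemetry.get_obs();print(o["time_s"],o["q"],o["force"],o["opening"])
a=[cv2.cvtColor(cams.get_image(n),cv2.COLOR_RGB2BGR) for n in("scene","wrist")]
cv2.imwrite("pics/s2.png",a[0]);cv2.imwrite("pics/w2.png",a[1])
z=np.hstack([cv2.resize(a[0][40:240,130:330],(400,400)),cv2.resize(a[1],(400,300))[0:300] if 0 else cv2.copyMakeBorder(cv2.resize(a[1],(400,300)),0,100,0,0,0)])
cv2.imwrite("pics/z2.png",z)
```

```text
6.95 [-0.07084704 -0.16284245 -0.27693112 -0.12495125 -0.68187077  1.74749601] [ 0.77948846  0.43539769 -2.53246645] 0.5649500107927633
```

View pics/z2.png

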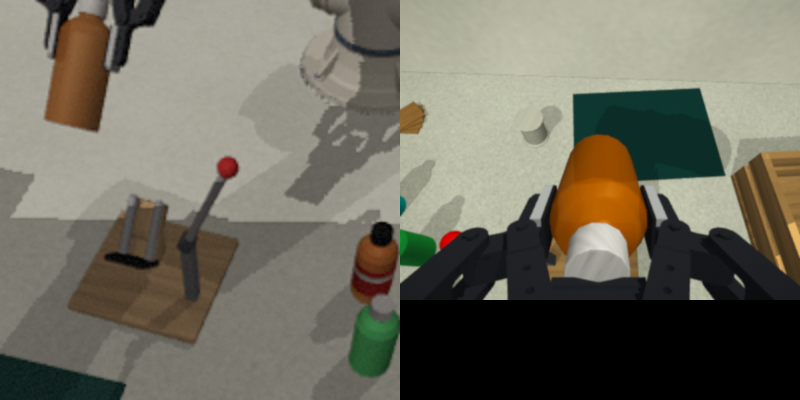

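Request:
carry_out(
  moves=[
    {"delta_pos": [0, 0, -0.15], "twist": [0, 0, 0]},
    {"delta_pos": [0, 0, -0.3], "twist": [0, 0, 0]},
    {"delta_pos": [0, 0, -0.45], "twist": [0, 0, 0]},
    {"delta_pos": [-0.02, 0, -0.6], "twist": [0, 0, 0]},
    {"delta_pos": [-0.045, 0, -0.75], "twist": [0, 0, 0]},
    {"delta_pos": [-0.045, 0, -0.88], "twist": [0, 0, 0]},
    {"delta_pos": [-0.045, 0, -0.94], "twist": [0, 0, 0]},
    {"delta_pos": [-0.045, 0, -0.94], "twist": [0, 0, 0]},
    {"delta_pos": [-0.045, 0, -0.94], "twist": [0, 0, 0]},
  ],
)

```text
time_s: 8.18
position: [0.5466, -0.1643, 0.1542]
eef_rot: [[0.707, 0.042, 0.706], [0.03, -0.999, 0.029], [0.707, 0.001, -0.707]]
force: [-0.6, -0.2, -2.7]
opening: 0.568
```

Run:
```python
from h import *
o=telemetry.get_obs();print(o["time_s"],o["position"],o["force"],o["opening"])
a={n:cv2.cvtColor(cams.get_image(n),cv2.COLOR_RGB2BGR) for n in("scene","top","wrist")}
for n in a: cv2.imwrite(f"pics/{n}3.png",a[n])
z=np.hstack([cv2.resize(a["scene"][85:235,130:280],(400,400),interpolation=2),cv2.resize(a["top"][165:285,280:400],(400,400),interpolation=2)])
cv2.imwrite("pics/z3.png",z)
```

```text
8.175 [ 0.54664656 -0.16434912  0.15423357] [-0.6385463  -0.24099781 -2.67834888] 0.5680960743025377
```

View pics/z3.png

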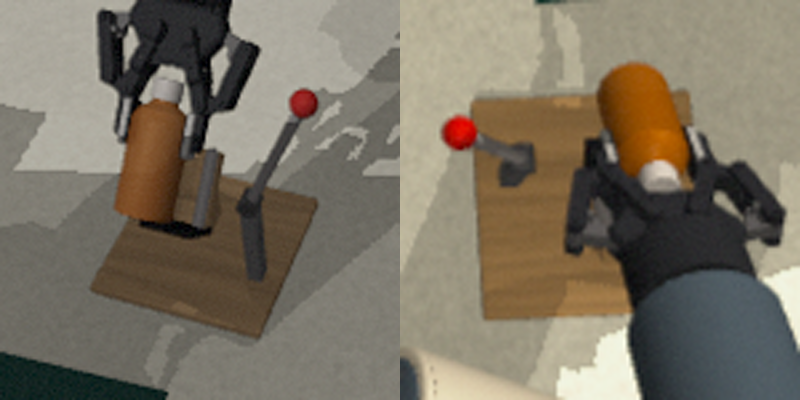

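Run:
```python
from h import *
np.set_printoptions(precision=4,suppress=True)
P=np.array([.5466,-.1643,.1542]);tz=np.array([.706,.029,-.707])
for n,x in(("scene",(130,280,85,235)),("top",(280,400,165,285))):
    im=cv2.imread(f"pics/{n}3.png");h=cv2.cvtColor(im,cv2.COLOR_BGR2HSV)
    m=cv2.inRange(h,(4,150,60),(14,255,255));k=np.zeros_like(m);k[x[2]:x[3],x[0]:x[1]]=m[x[2]:x[3],x[0]:x[1]]
    b0,b1=np.array(proj(n,P+.0524*tz)),np.array(proj(n,P-.03*tz)) # axis
    d=(b1-b0)/np.linalg.norm(b1-b0);nn=np.array([-d[1],d[0]])
    q=np.argwhere(k)[:,::-1]-b0;al=q@d;ac=q@nn
    print(n,"axis px",b0,b1,"along range",al.min(),al.max())
    for s in range(-4,int(al.max()),4):
        w=ac[(al>=s)&(al<s+4)]
        if len(w):print(s,"mid %.1f width %.1f"%((w.min()+w.max())/2,np.ptp(w)))
```

```text
scene axis px [183.9051 165.3122] [190.8311 128.9493] along range -2.014425498238869 43.50060812376621
-4 mid -0.9 width 16.3
0 mid -1.3 width 20.0
4 mid -1.2 width 20.2
8 mid -1.0 width 20.4
12 mid -1.1 width 21.0
16 mid -0.9 width 19.8
20 mid -1.0 width 20.2
24 mid -1.8 width 19.0
28 mid -2.0 width 20.0
32 mid -2.0 width 19.6
36 mid -1.8 width 18.4
40 mid -1.0 width 13.3
top axis px [348.4257 192.0016] [355.067  213.1821] along range -7.762442949928401 25.05204236889392
-4 mid 18.5 width 58.2
0 mid -0.6 width 20.9
4 mid 7.7 width 3.5
8 mid 7.2 width 4.5
12 mid -1.6 width 20.6
16 mid -1.6 width 20.6
20 mid -1.4 width 21.2
24 mid -0.2 width 12.3
```

Run:
```python
from h import *
np.set_printoptions(precision=4,suppress=True)
T=cv2.imread("pics/top0.png").astype(int);g=T.max(2)
for r in range(205,222):
    w=np.where(g[r,325:365]<35)[0]+325
    if len(w)>3:print(r,w.min(),w.max(),(w.min()+w.max())/2)
S=cv2.imread("pics/scene0.png").astype(int).max(2)
m=(S[160:180,180:215]<32);q=np.argwhere(m);print("scene",q.mean(0)+[160,180],q.min(0)+[160,180],q.max(0)+[160,180])
B=np.array([.5478,-.1647,.065]);a=.043;s=.5**.5
bx=np.array([s,s*a,s]);bz=np.array([-s,-s*a,s]);by=np.array([-a,1,0])
for n in("top","scene"):
    for l,p in(("stop top L",B+.011*bx+.026*by),("stop top R",B+.011*bx-.026*by),("stop bot L",B-.02*bx+.026*by),("railL",B-.026*bx+.068*bz+.017*by),("railR",B-.026*bx+.068*bz-.017*by)):print(n,l,np.array(proj(n,p)))
```

```text
206 351 355 353.0
207 336 355 345.5
208 336 355 345.5
209 336 355 345.5
210 336 355 345.5
211 336 355 345.5
212 336 355 345.5
213 336 355 345.5
214 336 355 345.5
215 336 355 345.5
216 336 355 345.5
217 336 350 343.0
218 336 349 342.5
219 342 349 345.5
220 342 348 345.0
scene [169.819  195.1429] [166 183] [173 208]
top stop top L [335.6284 207.1468]
top stop top R [357.0321 206.1496]
top stop bot L [334.994  217.2357]
top railL [343.1352 236.731 ]
top railR [357.5902 236.0676]
scene stop top L [201.5909 171.3552]
scene stop top R [181.5122 166.1069]
scene stop bot L [206.0972 170.4062]
scene railL [208.983  142.2333]
scene railR [196.1059 139.0787]
```

Request:
carry_out(
  moves=[
    {"delta_pos": [0, 0.018, 0], "twist": [0, 0, 0]},
    {"delta_pos": [-0.05, 0.016, -0.05], "twist": [0, 0, 0]},
    {"delta_pos": [-0.1, 0.014, -0.1], "twist": [0, 0, 0]},
    {"delta_pos": [-0.14, 0.012, -0.14], "twist": [0, 0, 0]},
    {"delta_pos": [-0.177, 0.01, -0.177], "twist": [0, 0, 0]},
    {"delta_pos": [-0.177, 0.01, -0.177], "twist": [0, 0, 0]},
    {"delta_pos": [-0.177, 0.01, -0.177], "twist": [0, 0, 0]},
  ],
)

```text
time_s: 9.2
position: [0.5112, -0.1628, 0.1185]
eef_rot: [[0.707, 0.041, 0.706], [0.03, -0.999, 0.028], [0.706, 0.001, -0.708]]
force: [-0.1, -0.3, -1.8]
opening: 0.573
```

Run:
```python
from h import *
o=telemetry.get_obs();print(o["time_s"],o["position"],o["force"],o["opening"])
a={n:cv2.cvtColor(cams.get_image(n),cv2.COLOR_RGB2BGR) for n in("scene","top","wrist")}
for n in a: cv2.imwrite(f"pics/{n}4.png",a[n])
z=np.hstack([cv2.resize(a["scene"][110:220,150:260],(440,440),interpolation=2),cv2.resize(a["wrist"][:,80:432],(360,440),interpolation=2)])
cv2.imwrite("pics/z4.png",z)
```

```text
9.2 [ 0.51120867 -0.1628029   0.11850787] [-0.1384633  -0.27221437 -1.82024604] 0.5726084894507601
```

View pics/z4.png

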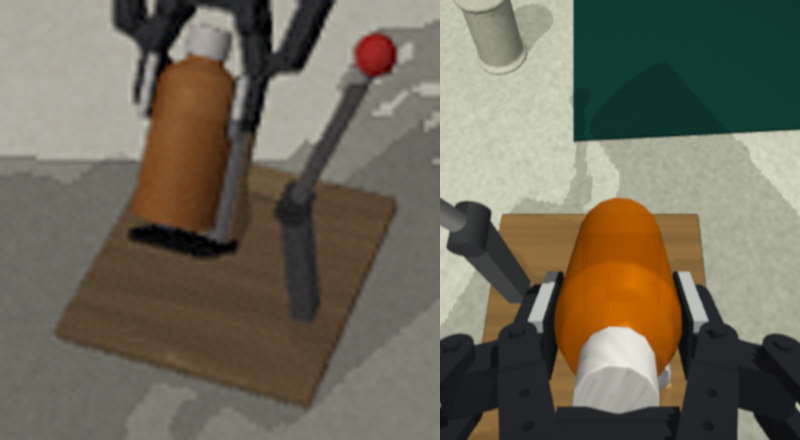

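Run:
```python
from h import *
np.set_printoptions(precision=4,suppress=True)
B=np.array([.5478,-.1647,.065]);a=.043;s=.5**.5
bx=np.array([s,s*a,s]);bz=np.array([-s,-s*a,s]);by=np.array([-a,1,0])
for l,yy in(("L",.017),("Lout",.023),("R",-.017),("Rout",-.023)):
    for x in(-.026,-.020):print(l,x,np.array(proj("wrist",B+x*bx+.068*bz+yy*by)))
h=np.array([.537,-.0885,.1145]);print("hinge",proj("wrist",h))
im=cv2.imread("pics/wrist4.png")
o=np.hstack([cv2.resize(im[270:370,190:330],None,fx=4,fy=4,interpolation=2)]);cv2.imwrite("pics/z5.png",o)
```

```text
L -0.026 [228.0614 324.1992]
L -0.02 [227.7648 314.0061]
Lout -0.026 [215.8634 324.2145]
Lout -0.02 [215.4306 314.0214]
R -0.026 [297.1749 324.1125]
R -0.02 [297.6494 313.9196]
Rout -0.026 [309.3698 324.0972]
Rout -0.02 [309.9804 313.9043]
hinge [np.float64(114.66129856462283), np.float64(198.61620622138642)]
```

View pics/z5.png

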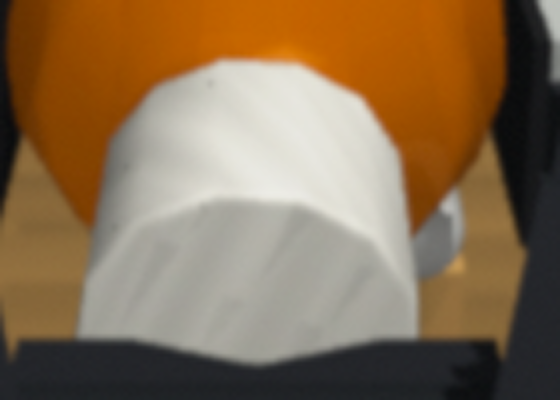

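Request:
carry_out(
  moves=[
    {"delta_pos": [0, -0.007, 0], "twist": [0, 0, 0]},
    {"delta_pos": [-0.01, -0.008, -0.01], "twist": [0, 0, 0]},
    {"delta_pos": [-0.02, -0.008, -0.02], "twist": [0, 0, 0]},
    {"delta_pos": [-0.03, -0.009, -0.03], "twist": [0, 0, 0]},
    {"delta_pos": [-0.03, -0.009, -0.03], "twist": [0, 0, 0]},
    {"delta_pos": [-0.03, -0.009, -0.03], "twist": [0, 0, 0]},
  ],
)

```text
time_s: 10.1
position: [0.5048, -0.1646, 0.112]
eef_rot: [[0.708, 0.041, 0.705], [0.029, -0.999, 0.028], [0.706, 0.001, -0.708]]
force: [-1.1, -0.0, -2.5]
opening: 0.568
```

Request:
carry_out(
  moves=[
    {"delta_pos": [-0.004, 0, -0.004], "twist": [0, 0, 0]},
    {"delta_pos": [-0.004, 0, -0.004], "twist": [0, 0, 0]},
    {"delta_pos": [-0.004, 0, -0.004], "twist": [0, 0, 0]},
  ],
)

```text
time_s: 10.48
position: [0.504, -0.1645, 0.1111]
eef_rot: [[0.708, 0.041, 0.705], [0.029, -0.999, 0.029], [0.706, 0.001, -0.708]]
force: [0.2, 0.2, -3.5]
opening: 0.57
```

Request:
carry_out(
  moves=[
    {"delta_pos": [-0.004, 0, -0.004], "twist": [0, 0, 0]},
    {"delta_pos": [-0.004, 0, -0.004], "twist": [0, 0, 0]},
    {"delta_pos": [-0.004, 0, -0.004], "twist": [0, 0, 0]},
  ],
)

```text
time_s: 10.85
position: [0.5031, -0.1645, 0.1103]
eef_rot: [[0.708, 0.041, 0.705], [0.029, -0.999, 0.029], [0.706, 0.001, -0.708]]
force: [0.5, -0.1, -2.8]
opening: 0.571
```

Request:
carry_out(
  moves=[
    {"delta_pos": [-0.004, 0, -0.004], "twist": [0, 0, 0]},
    {"delta_pos": [-0.004, 0, -0.004], "twist": [0, 0, 0]},
    {"delta_pos": [-0.004, 0, -0.004], "twist": [0, 0, 0]},
  ],
)

```text
time_s: 11.22
position: [0.5023, -0.1645, 0.1095]
eef_rot: [[0.708, 0.041, 0.705], [0.029, -0.999, 0.029], [0.706, 0.0, -0.708]]
force: [1.2, -1.5, -2.5]
opening: 0.568
```

Request:
carry_out(
  moves=[
    {"delta_pos": [-0.004, 0, -0.004], "twist": [0, 0, 0]},
    {"delta_pos": [-0.004, 0, -0.004], "twist": [0, 0, 0]},
    {"delta_pos": [-0.004, 0, -0.004], "twist": [0, 0, 0]},
  ],
)

```text
time_s: 11.6
position: [0.5021, -0.1647, 0.1093]
eef_rot: [[0.707, 0.041, 0.706], [0.03, -0.999, 0.028], [0.707, 0.001, -0.707]]
force: [1.8, 0.0, -1.3]
opening: 0.565
```

Request:
carry_out(
  moves=[
    {"delta_pos": [0.011, 0, -0.009], "twist": [0, 0, 0]},
    {"delta_pos": [0.02, 0.001, -0.018], "twist": [0, 0, 0]},
    {"delta_pos": [0.029, 0.001, -0.027], "twist": [0, 0, 0]},
    {"delta_pos": [0.029, 0.001, -0.027], "twist": [0, 0, 0]},
    {"delta_pos": [0.029, 0.001, -0.027], "twist": [0, 0, 0]},
  ],
)

```text
time_s: 12.22
position: [0.5077, -0.1645, 0.1035]
eef_rot: [[0.707, 0.041, 0.706], [0.03, -0.999, 0.028], [0.706, 0.001, -0.708]]
force: [2.7, -3.5, -1.8]
opening: 0.568
```

Request:
carry_out(
  moves=[
    {"delta_pos": [0.005, 0, -0.005], "twist": [0, 0, 0]},
    {"delta_pos": [0.005, 0, -0.005], "twist": [0, 0, 0]},
    {"delta_pos": [0.005, 0, -0.005], "twist": [0, 0, 0]},
  ],
)

```text
time_s: 12.6
position: [0.5086, -0.1645, 0.1026]
eef_rot: [[0.707, 0.041, 0.706], [0.03, -0.999, 0.028], [0.706, 0.001, -0.708]]
force: [2.9, -2.6, 0.1]
opening: 0.565
```

Request:
carry_out(
  moves=[
    {"delta_pos": [0.005, 0, -0.005], "twist": [0, 0, 0]},
    {"delta_pos": [0.005, 0, -0.005], "twist": [0, 0, 0]},
    {"delta_pos": [0.005, 0, -0.005], "twist": [0, 0, 0]},
  ],
)

```text
time_s: 12.98
position: [0.5096, -0.1644, 0.1017]
eef_rot: [[0.707, 0.041, 0.706], [0.03, -0.999, 0.028], [0.706, 0.001, -0.708]]
force: [0.9, -2.8, 3.7]
opening: 0.566
```

Request:
carry_out(
  moves=[
    {"delta_pos": [0.004, -0.003, -0.004], "twist": [0, 0, 0]},
    {"delta_pos": [0.004, -0.003, -0.004], "twist": [0, 0, 0]},
    {"delta_pos": [0.004, -0.003, -0.004], "twist": [0, 0, 0]},
  ],
)

```text
time_s: 13.35
position: [0.5097, -0.1647, 0.1014]
eef_rot: [[0.707, 0.042, 0.706], [0.03, -0.999, 0.029], [0.707, 0.001, -0.708]]
force: [-12.1, -0.6, 15.1]
opening: 0.572
```

Request:
carry_out(
  moves=[
    {"delta_pos": [0.004, -0.002, -0.004], "twist": [0, 0, 0]},
    {"delta_pos": [0.004, -0.002, -0.004], "twist": [0, 0, 0]},
    {"delta_pos": [0.004, -0.002, -0.004], "twist": [0, 0, 0]},
  ],
)

```text
time_s: 13.72
position: [0.51, -0.1653, 0.1009]
eef_rot: [[0.707, 0.042, 0.706], [0.031, -0.999, 0.029], [0.707, 0.001, -0.707]]
force: [-20.0, 0.9, 22.7]
opening: 0.567
```

Request:
carry_out(
  moves=[
    {"delta_pos": [-0.003, 0, 0.003], "twist": [0, 0, 0]},
    {"delta_pos": [-0.003, 0, 0.003], "twist": [0, 0, 0]},
  ],
)

```text
time_s: 13.98
position: [0.5099, -0.1653, 0.1009]
eef_rot: [[0.707, 0.042, 0.706], [0.03, -0.999, 0.029], [0.706, 0.001, -0.708]]
force: [-8.9, -2.1, 13.2]
opening: 0.567
```

Request:
carry_out(
  moves=[
    {"delta_pos": [0, 0, 0], "twist": [0, 0, 0]},
    {"delta_pos": [0, 0, 0], "twist": [0, 0, 0]},
    {"delta_pos": [0, 0, 0], "twist": [0, 0, 0]},
    {"delta_pos": [0, 0, 0], "twist": [0, 0, 0]},
    {"delta_pos": [0, 0, 0], "twist": [0, 0, 0]},
  ],
  claw=40,
)

```text
time_s: 14.6
position: [0.5103, -0.1652, 0.1001]
eef_rot: [[0.708, 0.041, 0.705], [0.029, -0.999, 0.029], [0.706, 0.0, -0.709]]
force: [-0.3, 1.3, 0.1]
opening: 0.841
```

Run:
```python
from h import *
o=telemetry.get_obs();print(o["time_s"],o["position"],o["force"],o["opening"])
a={n:cv2.cvtColor(cams.get_image(n),cv2.COLOR_RGB2BGR) for n in("scene","wrist")}
for n in a: cv2.imwrite(f"pics/{n}6.png",a[n])
z=np.hstack([cv2.resize(a["scene"][110:220,150:260],(440,440),interpolation=2),cv2.resize(a["wrist"][:,80:432],(360,440),interpolation=2)])
cv2.imwrite("pics/z6.png",z)
```

```text
14.6 [ 0.51029173 -0.16515742  0.10011736] [-0.28170749  1.27905035  0.09633806] 0.8411717699586875
```

View pics/z6.png

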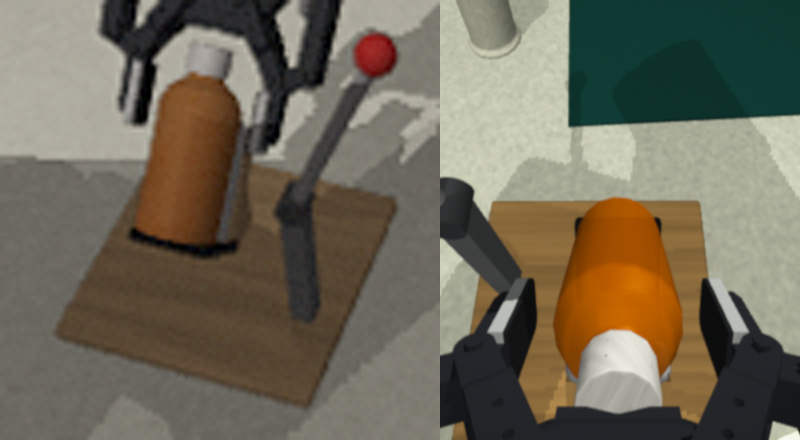

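Wrist view: the bottle is centred between the rails, with the foot stop at its base and the fingers clear at (525,320) and (720,320). Next I back off up the slope and go over to the bar.

Request:
carry_out(
  moves=[
    {"delta_pos": [-0.05, -0.002, 0.05], "twist": [0, 0, 0]},
    {"delta_pos": [-0.12, -0.004, 0.12], "twist": [0, 0, 0]},
    {"delta_pos": [-0.25, -0.008, 0.25], "twist": [0, 0, 0]},
    {"delta_pos": [-0.39, -0.012, 0.39], "twist": [0, 0, 0]},
    {"delta_pos": [-0.45, -0.012, 0.55], "twist": [0, 0, 0]},
    {"delta_pos": [-0.45, -0.012, 0.75], "twist": [0, 0, 0]},
    {"delta_pos": [-0.45, -0.012, 1.0], "twist": [0, 0, 0]},
    {"delta_pos": [-0.45, -0.012, 1.0], "twist": [0, 0, 0]},
    {"delta_pos": [-0.45, -0.012, 1.0], "twist": [0, 0, 0]},
  ],
)

```text
time_s: 15.82
position: [0.4201, -0.1674, 0.2998]
eef_rot: [[0.708, 0.041, 0.705], [0.029, -0.999, 0.029], [0.706, -0.0, -0.708]]
force: [0.4, -0.2, -0.5]
opening: 0.846
```

Run:
```python
from h import *
np.set_printoptions(precision=4,suppress=True)
o=telemetry.get_obs();print(o["time_s"],o["position"],o["force"])
a=[cv2.cvtColor(cams.get_image(n),cv2.COLOR_RGB2BGR) for n in("scene","top","wrist")]
cv2.imwrite("pics/s7.png",a[0])
z=np.hstack([cv2.resize(a[0][110:220,150:260],(440,440),interpolation=2),cv2.resize(a[2],(360,270),interpolation=2)[:,:] if 0 else cv2.copyMakeBorder(cv2.resize(a[2],(360,270)),0,170,0,0,0)])
cv2.imwrite("pics/z7.png",z)
B=np.array([.5478,-.1630,.065]);q=.043;s=.5**.5
bx=np.array([s,s*q,s]);bz=np.array([-s,-s*q,s])
for l,p in(("base",B),("base front",B+.025*bx),("captop",B+.115*bz)):
  for n in("scene","wrist"):print(n,l,np.array(proj(n,p)))
```

```text
15.825 [ 0.4201 -0.1674  0.2998] [ 0.3892 -0.1846 -0.5105]
scene base [193.8775 168.5973]
wrist base [255.0231 204.0006]
scene base front [189.8699 169.3209]
wrist base front [255.0085 185.0796]
scene captop [203.1415 121.0874]
wrist captop [255.521  248.3485]
```

View pics/z7.png

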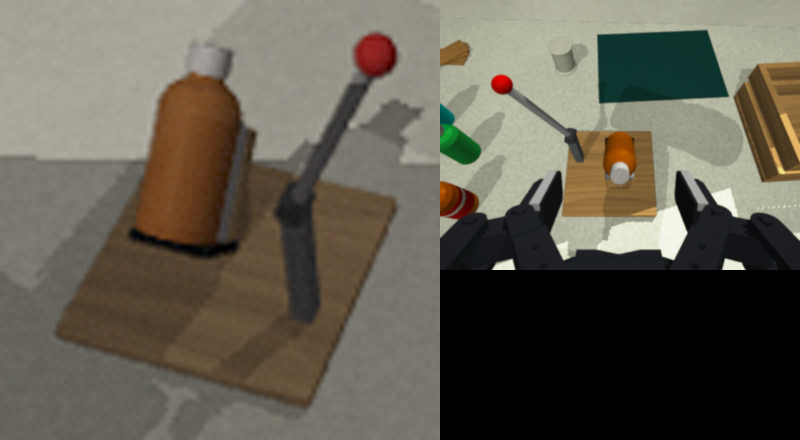

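Request:
carry_out(
  moves=[
    {"delta_pos": [0, 0.05, 0.15], "twist": [-0.004, 0.09, 0]},
    {"delta_pos": [0.1, 0.2, 0.2], "twist": [-0.009, 0.2, 0]},
    {"delta_pos": [0.2, 0.4, 0.2], "twist": [-0.013, 0.3, 0]},
    {"delta_pos": [0.35, 0.6, 0.2], "twist": [-0.018, 0.42, 0]},
    {"delta_pos": [0.45, 0.8, 0.2], "twist": [-0.023, 0.54, 0]},
    {"delta_pos": [0.55, 0.95, 0.2], "twist": [-0.028, 0.65, 0]},
    {"delta_pos": [0.6, 1.0, 0.2], "twist": [-0.032, 0.75, 0]},
    {"delta_pos": [0.6, 1.0, 0.2], "twist": [-0.032, 0.75, 0]},
    {"delta_pos": [0.6, 1.0, 0.2], "twist": [-0.032, 0.75, 0]},
  ],
  claw=255,
)

```text
time_s: 17.1
position: [0.5404, 0.0321, 0.3396]
eef_rot: [[0.999, 0.042, -0.003], [0.042, -0.999, -0.002], [-0.003, 0.002, -1.0]]
force: [0.7, 0.3, -0.5]
opening: -0.002
```

Request:
carry_out(
  moves=[
    {"delta_pos": [0, 0, -0.27], "twist": [0, 0, 0]},
    {"delta_pos": [0, 0, -0.535], "twist": [0, 0, 0]},
    {"delta_pos": [0, -0.1, -0.535], "twist": [0, 0, 0]},
    {"delta_pos": [0, -0.18, -0.535], "twist": [0, 0, 0]},
    {"delta_pos": [0, -0.25, -0.535], "twist": [0, 0, 0]},
    {"delta_pos": [0, -0.31, -0.535], "twist": [0, 0, 0]},
    {"delta_pos": [0, -0.37, -0.535], "twist": [0, 0, 0]},
    {"delta_pos": [0, -0.43, -0.535], "twist": [0, 0, 0]},
    {"delta_pos": [0, -0.493, -0.535], "twist": [0, 0, 0]},
    {"delta_pos": [0, -0.493, -0.535], "twist": [0, 0, 0]},
  ],
)

```text
time_s: 18.35
position: [0.5401, -0.0673, 0.233]
eef_rot: [[0.999, 0.041, -0.003], [0.041, -0.999, -0.002], [-0.003, 0.002, -1.0]]
force: [-0.3, 0.0, 0.1]
opening: -0.0
```

Request:
carry_out(
  moves=[
    {"delta_pos": [0.003, -0.07, -0.005], "twist": [0, 0, 0]},
    {"delta_pos": [0.006, -0.14, -0.015], "twist": [0, 0, 0]},
    {"delta_pos": [0.008, -0.215, -0.031], "twist": [0, 0, 0]},
    {"delta_pos": [0.011, -0.295, -0.07], "twist": [0, 0, 0]},
    {"delta_pos": [0.014, -0.372, -0.113], "twist": [0, 0, 0]},
    {"delta_pos": [0.016, -0.44, -0.17], "twist": [0, 0, 0]},
    {"delta_pos": [0.019, -0.498, -0.236], "twist": [0, 0, 0]},
    {"delta_pos": [0.02, -0.545, -0.31], "twist": [0, 0, 0]},
    {"delta_pos": [0.022, -0.581, -0.39], "twist": [0, 0, 0]},
    {"delta_pos": [0.022, -0.581, -0.39], "twist": [0, 0, 0]},
  ],
)

```text
time_s: 19.6
position: [0.5436, -0.1826, 0.1532]
eef_rot: [[0.999, 0.041, -0.006], [0.041, -0.999, -0.001], [-0.006, 0.001, -1.0]]
force: [0.0, -0.1, 0.7]
opening: 0.004
```

Run:
```python
from h import *
o=telemetry.get_obs();print(o["time_s"],o["position"],o["force"])
a=[cv2.cvtColor(cams.get_image(n),cv2.COLOR_RGB2BGR) for n in("scene","wrist")]
z=np.hstack([cv2.resize(a[0][90:220,130:260],(440,440),interpolation=2),cv2.copyMakeBorder(cv2.resize(a[1],(360,270)),0,170,0,0,0)])
cv2.imwrite("pics/z8.png",z)
```

```text
19.6 [ 0.54358906 -0.18255247  0.15318157] [ 0.02443582 -0.10591237  0.7087933 ]
```

View pics/z8.png

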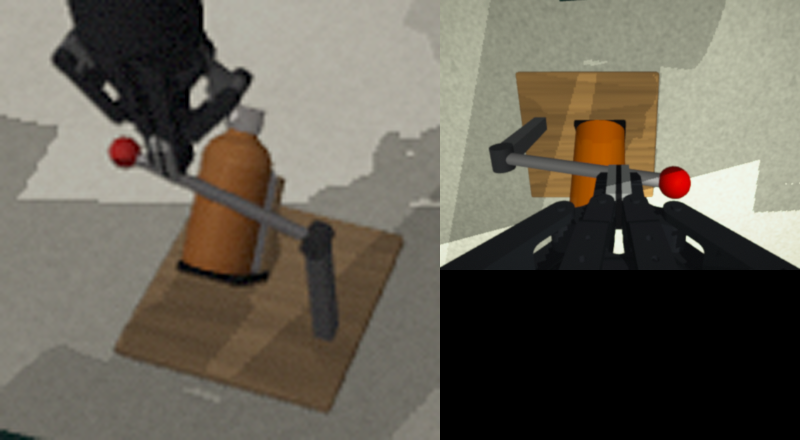

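Scene and wrist views: the bar is nearly down, the fingertips sit on the rod between bottle and knob, and the bottle is unmoved. I'll push the rest gently.

Request:
carry_out(
  moves=[
    {"delta_pos": [0.002, -0.015, -0.04], "twist": [0, 0, 0]},
    {"delta_pos": [0.003, -0.025, -0.08], "twist": [0, 0, 0]},
    {"delta_pos": [0.003, -0.03, -0.115], "twist": [0, 0, 0]},
    {"delta_pos": [0.003, -0.03, -0.115], "twist": [0, 0, 0]},
    {"delta_pos": [0.003, -0.03, -0.135], "twist": [0, 0, 0]},
    {"delta_pos": [0.003, -0.03, -0.15], "twist": [0, 0, 0]},
    {"delta_pos": [0.003, -0.03, -0.15], "twist": [0, 0, 0]},
  ],
)

```text
time_s: 20.58
position: [0.5452, -0.1884, 0.125]
eef_rot: [[0.999, 0.042, -0.003], [0.042, -0.999, -0.001], [-0.003, 0.001, -1.0]]
force: [0.2, -0.3, -0.0]
opening: -0.001
```

Request:
carry_out(
  moves=[
    {"delta_pos": [0, 0, -0.008], "twist": [0, 0, 0]},
    {"delta_pos": [0, 0, -0.008], "twist": [0, 0, 0]},
    {"delta_pos": [0, 0, -0.008], "twist": [0, 0, 0]},
  ],
)

```text
time_s: 20.95
position: [0.5453, -0.1884, 0.1237]
eef_rot: [[0.999, 0.042, -0.002], [0.042, -0.999, -0.001], [-0.002, 0.001, -1.0]]
force: [0.0, 0.3, 0.6]
opening: 0.001
```

Request:
carry_out(
  moves=[
    {"delta_pos": [0, 0, -0.01], "twist": [0, 0, 0]},
    {"delta_pos": [0, 0, -0.01], "twist": [0, 0, 0]},
    {"delta_pos": [0, 0, -0.01], "twist": [0, 0, 0]},
  ],
)

```text
time_s: 21.32
position: [0.5453, -0.1884, 0.1216]
eef_rot: [[0.999, 0.042, -0.003], [0.042, -0.999, -0.001], [-0.003, 0.001, -1.0]]
force: [0.3, 0.2, -0.4]
opening: 0.002
```

Request:
carry_out(
  moves=[
    {"delta_pos": [0, 0, -0.008], "twist": [0, 0, 0]},
    {"delta_pos": [0, 0, -0.008], "twist": [0, 0, 0]},
    {"delta_pos": [0, 0, -0.008], "twist": [0, 0, 0]},
  ],
)

```text
time_s: 21.7
position: [0.5453, -0.1884, 0.12]
eef_rot: [[0.999, 0.042, -0.003], [0.042, -0.999, -0.002], [-0.003, 0.001, -1.0]]
force: [-0.2, 0.3, 1.1]
opening: 0.004
```

Request:
carry_out(
  moves=[
    {"delta_pos": [0, 0, -0.006], "twist": [0, 0, 0]},
    {"delta_pos": [0, 0, -0.006], "twist": [0, 0, 0]},
    {"delta_pos": [0, 0, -0.006], "twist": [0, 0, 0]},
  ],
)

```text
time_s: 22.08
position: [0.5453, -0.1884, 0.1188]
eef_rot: [[0.999, 0.042, -0.002], [0.042, -0.999, -0.001], [-0.003, 0.001, -1.0]]
force: [0.2, 0.1, -0.1]
opening: -0.004
```

Request:
carry_out(
  moves=[
    {"delta_pos": [0, 0, -0.006], "twist": [0, 0, 0]},
    {"delta_pos": [0, 0, -0.006], "twist": [0, 0, 0]},
    {"delta_pos": [0, 0, -0.006], "twist": [0, 0, 0]},
  ],
)

```text
time_s: 22.45
position: [0.5454, -0.1885, 0.1179]
eef_rot: [[0.999, 0.042, -0.002], [0.042, -0.999, -0.002], [-0.002, 0.002, -1.0]]
force: [-0.8, 0.4, 1.8]
opening: -0.002
```

Request:
carry_out(
  moves=[
    {"delta_pos": [0, 0, -0.008], "twist": [0, 0, 0]},
    {"delta_pos": [0, 0, -0.008], "twist": [0, 0, 0]},
    {"delta_pos": [0, 0, -0.008], "twist": [0, 0, 0]},
  ],
)

```text
time_s: 22.82
position: [0.5455, -0.1885, 0.117]
eef_rot: [[0.999, 0.042, -0.002], [0.042, -0.999, -0.002], [-0.002, 0.002, -1.0]]
force: [-1.8, 1.6, 6.1]
opening: 0.0
```

Run:
```python
from h import *
np.set_printoptions(precision=4,suppress=True)
o=telemetry.get_obs();print(o["time_s"],o["position"],o["force"])
a={n:cams.get_image(n)[:,:,::-1] for n in("scene","top","wrist")}
c=[]
for n in a:
    im=a[n].astype(int);m=((im[:,:,2]>110)&(im[:,:,1]<45)&(im[:,:,0]<50)).astype(np.uint8)
    if n=="scene":m[:,:125]=0;m[:,215:]=0;m[:100]=0;m[200:]=0
    k,l,s,ce=cv2.connectedComponentsWithStats(m);i=1+np.argmax(s[1:,4]);print(n,ce[i],s[i]);c.append(ce[i])
print("knob",tri("scene",c[0],"top",c[1]),tri("scene",c[0],"wrist",c[2]))
```

```text
22.825 [ 0.5455 -0.1885  0.117 ] [-1.8323  1.6211  6.0913]Traceback (most recent call last):
  File "<stdin>", line 9, in <module>
    return _wrapfunc(a, 'argmax', axis=axis, out=out, **kwds)
    return bound(*args, **kwds)
ValueError: attempt to get argmax of an empty sequence
```

Request:
carry_out(
  moves=[
    {"delta_pos": [0, 0, 0.03], "twist": [0, 0, 0]},
    {"delta_pos": [0, 0, 0.12], "twist": [0, 0, 0]},
    {"delta_pos": [0, 0, 0.3], "twist": [0, 0, 0]},
    {"delta_pos": [0, 0, 0.6], "twist": [0, 0, 0]},
    {"delta_pos": [0, 0, 0.9], "twist": [0, 0, 0]},
    {"delta_pos": [-0.3, 0, 1.0], "twist": [0, 0, 0]},
    {"delta_pos": [-0.6, 0, 1.0], "twist": [0, 0, 0]},
    {"delta_pos": [-0.7, 0, 1.0], "twist": [0, 0, 0]},
    {"delta_pos": [-0.7, 0, 1.0], "twist": [0, 0, 0]},
  ],
)

```text
time_s: 24.1
position: [0.4043, -0.1885, 0.317]
eef_rot: [[0.999, 0.041, -0.0], [0.041, -0.999, -0.002], [-0.0, 0.002, -1.0]]
force: [0.9, -0.0, 0.5]
opening: -0.001
```

Run:
```python
from h import *
np.set_printoptions(precision=4,suppress=True)
o=telemetry.get_obs();print(o["time_s"],o["position"],o["force"])
a={n:cams.get_image(n)[:,:,::-1].copy() for n in("scene","top","wrist")}
H=np.array([.537,-.086,.1145])
for th in(-.1,0,.1,.2):
    k=H+.14*np.array([.043*np.cos(th),-np.cos(th),np.sin(th)]);print(th,*[np.array(proj(n,k)) for n in a])
B=np.array([.5478,-.1630,.065]);bz=np.array([-1,-.043,1])*.5**.5
print("cap",proj("scene",B+.115*bz))
z=np.hstack([cv2.resize(a["scene"][90:220,130:260],(440,440),interpolation=2),cv2.copyMakeBorder(cv2.resize(a["top"],(360,270)),0,170,0,0,0)])
cv2.imwrite("pics/z9.png",z)
for n in a:
    im=a[n].astype(int);m=((im[:,:,2]>90)&(im[:,:,2]>3*im[:,:,1])&(im[:,:,2]>3*im[:,:,0])).astype(np.uint8)
    k,l,s,ce=cv2.connectedComponentsWithStats(m);print(n,[(ce[i].round(1),s[i,4]) for i in range(1,k) if s[i,4]>15])
```

```text
24.1 [ 0.4043 -0.1885  0.317 ] [ 0.9193 -0.0059  0.492 ]
-0.1 [169.1115 150.4451] [374.3379 210.0366] [299.0597  13.6477]
0 [167.7307 146.3293] [376.0165 209.1652] [301.7831  10.9505]
0.1 [166.8629 142.2437] [377.1312 208.2988] [303.1494   8.0118]
0.2 [166.537  138.2282] [377.6476 207.4469] [302.9522   4.8309]
cap [np.float64(203.14147216004045), np.float64(121.08737453724356)]
scene []
top []
wrist []
```

View pics/z9.png

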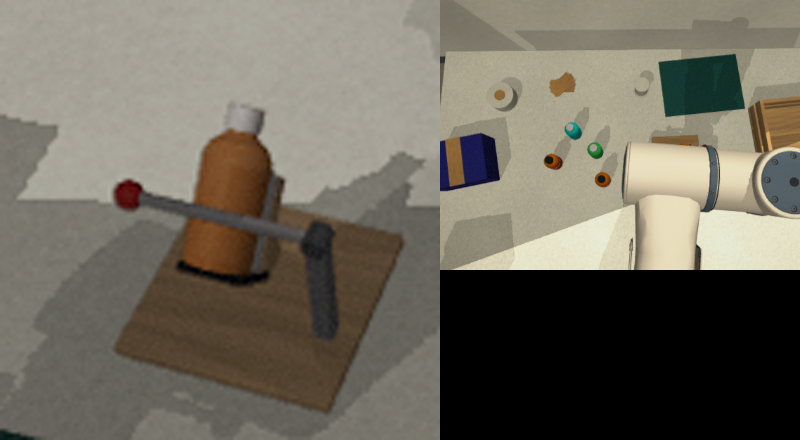

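```bash
python3 -c "
from rig import env
print(env.hand_in())"
```

```text
the job is handed in; nothing more can be done
None
```

The unlabelled amber bottle is lying on the rails with its base against the foot stop and its cap up the slope. The hold-down bar rests on it. I handed the job in at about 24 s of robot time; no verdict was reported.

- **Loading:** I gripped the bottle from above, tilted it 45°, lowered it until it touched the rails and pressed it against the stop with about 20 to 30 N. I then let go and backed off up the slope.
- **Bar:** I swung the bar over with closed fingers until the force rose to about 6 N, then retreated clear of everything.
- **Bottle check:** After release and before the bar came over, the cap was within about 1 pixel (roughly 2 mm) of where a bottle at home should appear.
- **Bar check:** In the last picture the knob sits within about 0.03 rad of level.
- **Other items:** In the last picture the labelled bottles and the spool are standing in place. That was judged by eye, not measured.
- **Disagreements and a failed check:** The fixed cameras and the wrist camera differed by 2 to 3 mm sideways. I corrected this from the wrist view before lowering. The automatic search for the knob's colour found nothing in the last pictures, so I read its position from the picture by eye.

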